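Clamp the mixer's spindle block in the vise and rebuild its drive

ROBOT

A 6-joint arm with a two-finger parallel gripper is mounted at the origin on the work surface. World frame = base frame: x ahead of the robot, y to its left, z up, the work surface at z = 0. Lengths are in m, angles in rad, forces in N, time in s.
With the tool pointing down it reaches from about 0.425 to 0.925 m from the base axis. Payload 12.5 kg.
Tool frame: the origin (TCP) lies on the centre line of the jaws, within the pads' length; the fingertips stand 8 mm ahead of it and the grasp point (between the pads) lies 11 mm behind it (r.finger_overhang is the z of the fingertips in the tool frame, in m); z points along the fingers, y is the line along which they close (so a half turn about z gives the same grasp; the last joint's range is limited). The gripper opens to 85 mm and grips with 20 to 120 N. Pads are 22 mm wide; open, the fingers measure 114 mm over their backs; the gripper's body (76 mm by 85 mm) begins 54 mm behind the grasp point. The pads swing forward as they close: fully open they stand 13 mm farther back than shut.
Start: joints at [1.034, 0.491, 1.559, -0, 1.092, -0.106], TCP at [0.261, 0.568, 0.239] pointing down, gripper open.
Joint ranges: [-3.1, 3.1], [-0.84, 2.19], [0.05, 2.79], [-1.13, 4.28], [0.06, 2.93], [-2.69, 2.69]. Speed limits (rad/s): [2.22, 2.22, 2.79, 3.14, 3.14, 3.14].

INTERFACE

Orientations are given as a unit quaternion [x, y, z, w].
In Python, from bench import readout, camera, ticket, cut_out, pinpoint, r gives the robot as it stands.
- The arm moves only by the tool play_rows, never from a script. Its argument "steps" is a list of rows, each a list of 7 numbers: the shift along the tool's x, y, z normalised to -1 to 1, where 1 is 120 mm, then the turn, a rotation vector about the tool's x, y, z normalised to -1 to 1, where 1 is 360 degrees, then the closure, from -1 (fully open) to 1 (shut), so that 0 is half open. In form: [[x, y, z, ax, ay, az, jaw], ...]. A call has 1 to 5 rows; each row shifts and turns the commanded pose from where the row before left it, along the tool's axes as they then stand; what a row does not reach is not made up. A row lasts 1/10 s, in which the tool goes at most 50 mm and 8.59 degrees, less where a joint would pass 70% of its speed; a pose out of reach is approached as far as the arm can. A call with a number of a shift or a turn outside -1 to 1 is refused whole. A call with a gripper value outside its range is refused whole. The fingers move at their own pace and stop on an object; the grip force is fixed at half the most. Time passes only in rows, so rows that do not move let the fingers close. It gives the time, the measured TCP pose, the force, the opening and the grip force at its end, in the units of the state.
- readout.observe(): the state, without advancing time (a new reading comes with each control period).
- camera(name): name is "scene" or "top" or "wrist"; returns a dict with "color" (420x560x3 uint8, red, green, blue), "depth" (420x560 float32, m along the optical axis (not along the pixel's ray), 0 where there is no reading), "fx", "fy", "cx", "cy" (pixels), "k1" (the pictures are not rectified: a ray, as slopes to the right and down, at radius r is drawn at 1 + k1 r^2 times it, then the intrinsics apply), "R" (3x3) and "t" (3): a world point X has camera coordinates R X + t. Camera axes: x right, y down, z forward; pixel columns grow to the right and rows downward; lengths in m; the calibration is good to about 2 mm. A picture is of the moment at which its call begins.
- ticket.finish_job(): hands the job in; it is judged then, once.
Trained networks look in a picture, given as the dict that the camera call returned (one of the last four; its "shot" number tells which), for a name from the list of things; names that differ only in an ending like _2 or _b are one class to them, and where a whole thing is asked for, a point or a joint stands for the part that bears it (a point fixed in the world has none). Each returns a list of dicts, best first, with "confidence" (0 to 1); they miss things now and then, are a little off and sometimes report something else, mostly with a low value. They report only what shows in the picture. A call takes as long as a camera call. They do not tell look-alikes from the thing itself.
- cut_out(picture, query): "region" (420x560 bool, what is visible of it) and "xy" ([column, row] in pixels, amid what is visible of it).
- pinpoint(picture, query): "xy" ([column, row] in pixels: a listed point, or the origin of a listed thing).
The state is a dict: "time": time; "q": joint angles; "qd": joint speeds; "tau": joint torques, N m; "ee_pos": TCP position; "ee_rot": TCP orientation; "ft_force": force on the tool from outside, world axes, zero at the start; "wrist_torque": the same for the moment, N m; "gripper_width": finger opening in m; "gripper_force": force on a finger pad.
Only numpy, scipy, OpenCV 4.12 (cv2) and the standard library are available. Lean on these libraries where they do the work, as an engineer would, in place of code of your own. Each camera call takes 0.05 s, during which the arm holds its last target. There are 200 camera calls.

TASK

Stand the spindle block upright on the vise's bed between the jaws, square to them and centred across their width, let go of it, and crank the vise shut until its jaws hold the block firmly against the fixed jaw. Only then put the gear wheel over the spindle so that it lies flat on the block, and after it the steel cap, mouth down, over the spindle until it sits on the gear. Leave the block clamped, and leave the jar, the meter, the tin and the notes where they are.

Things in the scene. Friction and masses are not known exactly. Their poses are not given: they have to be found in the camera images.
- vise: Steel machine vise, fixed to the table, foot 96 x 210 mm. Origin on the table; z up, y along the level screw from the crank end to the fixed jaw, x across the jaws. Bed top z = 40 mm, 70 mm wide. Fixed jaw face at y = +40 mm; jaws 48 mm wide (x -24 to 24), tops z = 88. Screw bracket y -110 to -90, top z = 94. Crank axis along y at x = 0, z = 75; crank arm in the plane y = -120, hub 18 mm across.
- crank (a joint): Crank angle, rad: 0 = handle straight above the axis; grows clockwise seen from the crank end (looking along the vise's +y), from the top towards the vise's +x. Growing closes the jaw, 15 mm a turn; range 0 to 16.5, start 0 to 6.2. Needs about 0.1 N m (3 to 4 N at the handle); stays where left and keeps its clamping force. The crank does not travel along y.
- handle (a point): Centre of the black crank handle: a cylinder 14 mm in diameter and 46 mm long, parallel to the vise's y, spinning freely on its pin, 30 mm from the crank axis. In the vise's frame it lies at x = 30 mm * sin(crank), y = -155 mm, z = 75 mm + 30 mm * cos(crank). It can be gripped from above at any angle.
- jaw: The vise's moving jaw, a steel block 48 x 26 x 48 mm. Its clamping face lies at y = -32 mm + travel in the vise's frame, travel = 15 mm * crank / (2 pi): opening between the jaw faces = 72 mm - travel. Driven by the crank only. With the block in, it meets it at crank = 12.57 and stiffens; push the handle on to press. Origin: at the vise's origin when fully open, sliding along the vise's y.
- block: Spindle block: loose square aluminium block 42 x 42 mm, 60 mm high, with an upright steel spindle on top, 12 mm in diameter and 40 mm tall (last 4 mm tapered). About 0.35 kg. Origin: centre of its underside. Starts upright on the table.
- spindle_mid (a point): On the axis of the block's spindle, half-way up: 20 mm over the block's top face, 80 mm over its underside. z up, x and y square to the block's sides.
- gear_mid (a point): Centre of the grey plastic gear wheel: 61 mm over the teeth, 12 mm thick, with a plain 16 mm through hole; starts lying flat on the table (centre 6 mm up). Same on both sides. About 50 g.
- cap_mid (a point): Centre (half-way up) of the steel cap: plain cylinder 30 mm in diameter, 36 mm high, standing mouth down; blind bore 16 mm in diameter, 30 mm deep from below. About 60 g.
- jar: Bystander: closed jar, 56 mm in diameter, 55 mm high; origin at the centre of its underside.
- meter: Bystander: red multimeter lying flat, 75 x 130 x 37 mm; origin at the centre of its underside.
- tin: Bystander: flat round tin, 60 mm in diameter, 15 mm high; origin at the centre of its underside.
- notes: Bystander: pad of paper notes, 76 x 76 x 12 mm; origin at the centre of its underside.
Things that resemble listed ones, but are neither listed nor needed, are in the scene too. Of the things shaped like the part that bears cap_mid, the bare steel one is meant.

How it is judged:
By the outcome, as a careful person would: the job done as asked, in the order asked, and still so for the second after the job is handed in, with the robot touching nothing.
It also fails if it takes over 72 s, if anything falls off the work surface, if the arm or the gripper's body presses on something with over 40 N, if the wrist force passes 120 N, or if a joint passes its speed limit or range.

## Working session

There is one attempt and no reset: what is moved stays moved. The work goes in short steps, Python scripts to look and compute and a tool call to move; the robot and the scene stay as the last step left them, time stands still between calls to the robot, and variables do not carry over. Pictures are saved under pics/ and viewed, at most 14 in all, crops included, and the job is handed in when it is done.

Besides the shell and the picture viewer there is one more tool, called as name(argument=value, ...) on one line, values as JSON. play_rows: Moves the arm, as the interface text tells. Scaled input: -1 to 1 covers 120 mm each way for a shift and 360 degrees each way for a turn. Its arguments: {"type":"object","properties":{"steps":{"type":"array","items":{"type":"array","items":{"type":"number"}}}},"required":["steps"]}

```bash
ls; mkdir -p pics; cat > h.py <<'E'
import numpy as np, cv2
from bench import readout, camera, ticket, cut_out, pinpoint, r
def ray(p,xy):
    x=(xy[0]-p["cx"])/p["fx"]; y=(xy[1]-p["cy"])/p["fy"]; u=np.array([x,y])
    s=u.copy()
    for _ in range(20): s=u/(1+p["k1"]*(s@s))
    return np.array([s[0],s[1],1.])
def at_z(p,xy,z):
    R=np.array(p["R"]);t=np.array(p["t"]); d=R.T@ray(p,xy); c=-R.T@t
    return c+d*(z-c[2])/d[2]
def proj(p,X):
    c=np.array(p["R"])@np.array(X)+p["t"]; s=c[:2]/c[2]; s=s*(1+p["k1"]*(s@s))
    return np.array([s[0]*p["fx"]+p["cx"],s[1]*p["fy"]+p["cy"]])
def cloud(p,mask):
    v,u=np.nonzero(mask&(p["depth"]>0)); R=np.array(p["R"]);t=np.array(p["t"])
    a=np.stack([(u-p["cx"])/p["fx"],(v-p["cy"])/p["fy"]],1); s=a.copy()
    for _ in range(20): s=a/(1+p["k1"]*(s**2).sum(1,keepdims=True))
    d=p["depth"][v,u][:,None]
    return (np.c_[s,np.ones(len(s))]*d-t)@R
def save(p,n): cv2.imwrite("pics/"+n+".png",p["color"][:,:,::-1])
E
python3 - <<'E'
from h import *
for n in ["scene","top"]:
    p=camera(n); save(p,n+"0"); R=np.array(p["R"]); print(n,-R.T@p["t"],p["fx"])
    for q in ["vise","handle","jaw","block","spindle_mid","gear_mid","cap_mid","jar","meter","tin","notes"]:
        print(q,[(np.round(d["xy"]),round(d["confidence"],2)) for d in pinpoint(p,q)[:4]])
s=readout.observe(); print(s)
E
```

```text
pics
scene [1.31378019 0.41359231 0.93119707] 460.9054878948409
vise [(array([291., 239.]), 0.58)]
handle [(array([248., 186.]), 0.57)]
jaw []
block [(array([329., 200.]), 0.69), (array([215., 157.]), 0.4)]
spindle_mid [(array([332., 176.]), 0.97)]
gear_mid [(array([212., 157.]), 0.62)]
cap_mid [(array([401., 226.]), 0.44), (array([388., 243.]), 0.43)]
jar [(array([378., 304.]), 0.75)]
meter [(array([314., 296.]), 0.69)]
tin [(array([262., 176.]), 0.49)]
notes [(array([180., 201.]), 0.56), (array([334., 178.]), 0.44)]
top [ 0.4262808  -0.03395373  0.94343606] 410.96985423441384
vise [(array([266., 208.]), 0.82)]
handle [(array([335., 210.]), 0.67)]
jaw [(array([259., 204.]), 0.62)]
block [(array([254., 289.]), 0.68)]
spindle_mid [(array([250., 290.]), 0.91)]
gear_mid []
cap_mid [(array([155., 287.]), 0.66), (array([163., 258.]), 0.58), (array([148., 180.]), 0.15)]
jar [(array([146., 182.]), 0.78), (array([334., 208.]), 0.35)]
meter [(array([206., 154.]), 0.84)]
tin [(array([354., 287.]), 0.55), (array([163., 255.]), 0.24)]
notes []
{'time': 1.2, 'q': array([ 1.03439357e+00,  4.90864641e-01,  1.55890953e+00, -1.08468056e-05,
        1.09169646e+00, -1.05587587e-01]), 'qd': array([ 0.00030427, -0.00228553,  0.00017662, -0.00074844,  0.00052723,
       -0.00016183]), 'tau': array([-3.51841600e-04, -6.18278861e+01, -2.61850494e+01, -1.11409552e-04,
        4.74523167e-04,  3.92198820e-05]), 'ee_pos': array([0.26098677, 0.5679112 , 0.23934563]), 'ee_rot': array([2.13743168e-01, 9.76889889e-01, 5.63740442e-05, 2.38160483e-05]), 'ft_force': array([-0.41591687,  0.26237339, -0.38615778]), 'wrist_torque': array([ 0.02021667, -0.00644313, -0.00946445]), 'gripper_force': 0.0, 'gripper_width': 0.0853085981250181}
```

View pics/scene0.png

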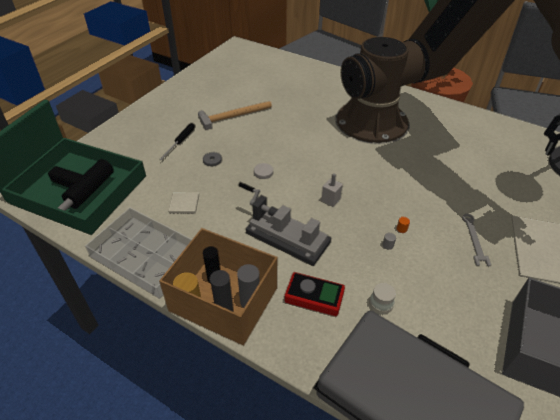

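View pics/top0.png

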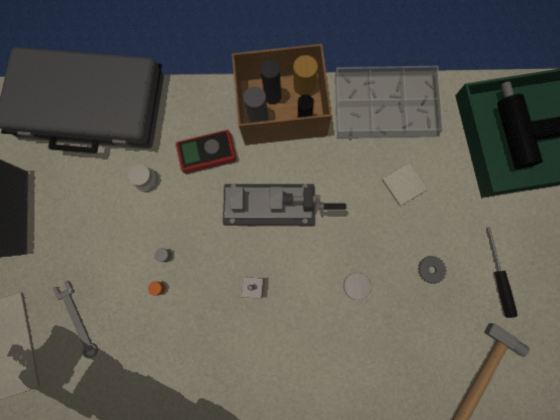

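```bash
python3 - <<'E'
from h import *
p=camera("top"); np.savez("top.npz",**p)
H,W=p["depth"].shape
P=np.full((H,W,3),np.nan); v,u=np.nonzero(p["depth"]>0); P[v,u]=cloud(p,np.ones((H,W),bool))
tab=P[300:340,150:240].reshape(-1,3);tab=tab[np.isfinite(tab[:,2])]; print("table z",np.median(tab[:,2]),len(v)/H/W)
def reg(n,u0,u1,v0,v1,zl,zh):
    Q=P[v0:v1,u0:u1].reshape(-1,3); Q=Q[(Q[:,2]>zl)&(Q[:,2]<zh)]
    if len(Q)<4: print(n,len(Q));return
    (c,s,a)=cv2.minAreaRect((Q[:,:2]*1000).astype(np.float32))
    print(n,len(Q),"mean",Q.mean(0).round(4),"rect",np.round(c,1),np.round(s,1),round(a,1),"z",np.median(Q[:,2]).round(4))
reg("blocktop",235,275,270,310,.05,.07)
reg("spindle",235,275,270,310,.085,.12)
reg("gear",410,455,250,290,.006,.02)
reg("cap",145,180,240,268,.028,.045)
reg("orange",140,170,278,300,.028,.045)
reg("tin",335,380,265,305,.008,.02)
reg("jar",120,165,155,200,.045,.07)
reg("notes",380,430,160,210,.006,.02)
reg("meter",170,240,125,175,.03,.045)
reg("vise",210,325,175,235,.01,.11)
reg("foot",210,325,175,235,.01,.034)
reg("tops",210,325,175,235,.083,.091)
reg("fixedjaw",222,252,180,230,.082,.095)
reg("movjaw",258,288,180,230,.082,.095)
reg("brack",289,318,175,235,.085,.1)
reg("handle",322,350,195,220,.03,.14)
E
```

```text
table z 0.0002487578355256718 0.9960204081632653
blocktop 370 mean [0.4277 0.0535 0.06  ] rect [427.8  54.1] [41.8 41.7] 84.8 z 0.0601
spindle 30 mean [0.4276 0.0536 0.0979] rect [427.4  54. ] [10.5 10. ] 88.5 z 0.0981
gear 551 mean [ 0.4642 -0.343   0.012 ] rect [ 464.4 -343.9] [58.1 60.1] 65.2 z 0.012
cap 148 mean [0.5002 0.2588 0.0355] rect [500.6 259.2] [27.2 28.8] 86.8 z 0.0357
orange 154 mean [0.4277 0.2694 0.0358] rect [427.4 269.9] [27.7 27.6] 18.2 z 0.0361
tin 583 mean [ 0.4293 -0.174   0.015 ] rect [ 429.3 -173.7] [57.8 56.7] 89.5 z 0.0151
jar 397 mean [0.6774 0.3121 0.0546] rect [678.7 313.5] [48.1 48.4] 64.0 z 0.055
notes 1049 mean [ 0.6608 -0.2938  0.0118] rect [ 661.5 -294.1] [75.8 76.5] 30.4 z 0.0119
meter 1631 mean [0.7412 0.1695 0.036 ] rect [742.8 170.2] [ 74.7 130.8] 13.7 z 0.0357
vise 3912 mean [0.6082 0.0172 0.0488] rect [615.   13.8] [225.3  96.3] 89.2 z 0.0402
foot 1126 mean [0.6025 0.0227 0.0222] rect [615.1  22.1] [208.6  96.3] 89.2 z 0.022
tops 648 mean [0.6149 0.0269 0.0876] rect [615.2   3.6] [190.6  48.2] 89.6 z 0.0878
fixedjaw 277 mean [0.6159 0.0862 0.088 ] rect [615.8  86.3] [25.8 48.2] 88.7 z 0.0881
movjaw 315 mean [ 0.6145 -0.0012  0.0877] rect [614.9  -4. ] [34.3 47.6] 89.8 z 0.0879
brack 241 mean [ 0.612  -0.0643  0.0927] rect [615.2 -58.3] [65.  44.3] 74.7 z 0.0934
handle 144 mean [ 0.5917 -0.1194  0.1022] rect [ 592.2 -119.2] [49.9 10.8] 89.3 z 0.1024
```

```bash
python3 - <<'E'
import cv2
a=cv2.imread("pics/top0.png")[165:310,130:370]
cv2.imwrite("pics/c1.png",cv2.resize(a,None,fx=3.3,fy=3.3,interpolation=cv2.INTER_CUBIC))
E
```

```text
(no output)
```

View pics/c1.png

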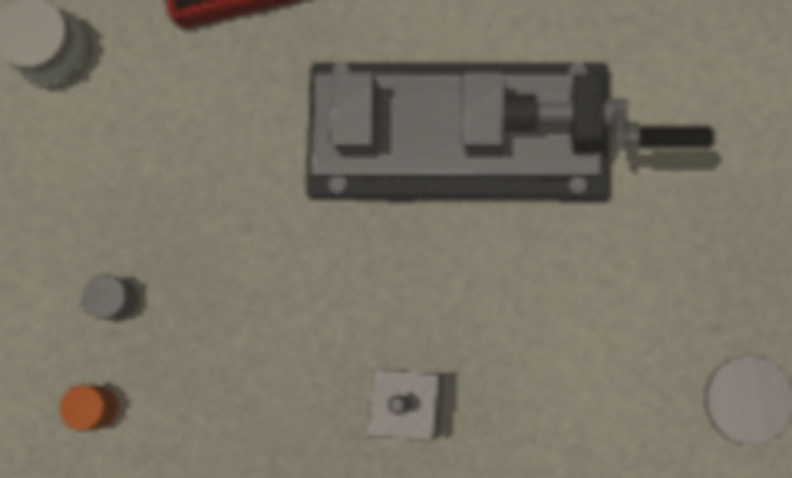

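play_rows(steps=[[0,0,0,0,0,0.0218,-1],[0,0,0,0,0,0.0218,-1],[0,0,0,0,0,0.0218,-1],[0,0,0,0,0,0.0218,-1],[0,0,0,0,0,0.0218,-1]])

```text
time: 1.75
ee_pos: [0.261, 0.5679, 0.2393]
ee_rot: [0.532, 0.847, 0.0, -0.0]
ft_force: [0.5, 0.1, 0.8]
gripper_width: 0.0854
gripper_force: 0.0
```

play_rows(steps=[[0,0,0,0,0,0.0218,-1],[0,0,0,0,0,0.0218,-1],[0,0,0,0,0,0.0218,-1],[0,0,0,0,0,0.0218,-1]])

```text
time: 2.15
ee_pos: [0.261, 0.5679, 0.2393]
ee_rot: [0.741, 0.671, 0.0, -0.0]
ft_force: [-0.1, 0.1, 0.2]
gripper_width: 0.0858
gripper_force: 0.0
```

play_rows(steps=[[-0.28,0.28,0,0,0,0,-1],[-0.28,0.28,0,0,0,0,-1],[-0.28,0.28,0,0,0,0,-1],[-0.28,0.28,0,0,0,0,-1]])

```text
time: 2.55
ee_pos: [0.3832, 0.4202, 0.2394]
ee_rot: [0.739, 0.674, 0.0, 0.0]
ft_force: [1.0, 1.1, -0.1]
gripper_width: 0.0856
gripper_force: 0.0
```

play_rows(steps=[[-0.376,0.08,0,0,0,0,-1],[-0.376,0.08,0,0,0,0,-1],[-0.376,0.08,0,0,0,0,-1],[-0.376,0.08,0,0,0,0,-1]])

```text
time: 2.95
ee_pos: [0.4038, 0.2367, 0.2394]
ee_rot: [0.739, 0.674, 0.0, 0.0]
ft_force: [1.4, 0.1, -0.1]
gripper_width: 0.0851
gripper_force: 0.0
```

play_rows(steps=[[-0.376,0.08,0,0,0,0,-1],[-0.376,0.08,0,0,0,0,-1],[-0.376,0.08,0,0,0,0,-1],[-0.376,0.08,0,0,0,0,-1],[0,0,0,0,0,0,-1]])

```text
time: 3.45
ee_pos: [0.426, 0.051, 0.2395]
ee_rot: [0.741, 0.672, 0.0, 0.0]
ft_force: [0.7, 0.8, 0.1]
gripper_width: 0.0855
gripper_force: 0.0
```

```bash
cat >> h.py <<'E'
def rect(n,Q,zl,zh):
    Q=Q[(Q[:,2]>zl)&(Q[:,2]<zh)]
    if len(Q)<5: print(n,len(Q)); return
    c,s,a=cv2.minAreaRect((Q[:,:2]*1000).astype(np.float32)); e=cv2.minEnclosingCircle((Q[:,:2]*1000).astype(np.float32))
    print(n,len(Q),"mean",(Q.mean(0)*1000).round(1),"rect",np.round(c,1),np.round(s,1),round(a,1),"circ",np.round(e[0],1),round(e[1],1))
def box(Q,x,y,h): return Q[(abs(Q[:,0]-x)<h)&(abs(Q[:,1]-y)<h)]
def off(tx,ty,tz):
    "tool-axis offset to world point, in units of 120 mm"
    from scipy.spatial.transform import Rotation as Ro
    s=readout.observe(); q=Ro.from_quat(s["ee_rot"])
    print("pos",s["ee_pos"].round(4),"yheading",np.degrees(np.arctan2(*q.as_matrix()[[1,0],[1,1]])).round(2),"shift/120:",(q.inv().apply(np.array([tx,ty,tz])-s["ee_pos"])/.12).round(3),"F",s["ft_force"].round(1),"w",s["gripper_width"])
E
python3 - <<'E'
from h import *
p=camera("wrist"); save(p,"w1")
Q=cloud(p,np.ones(p["depth"].shape,bool)); B=box(Q,.428,.054,.045)
rect("top",B,.055,.065); rect("sp",B,.085,.105)
off(.428,.054,.12)
E
```

```text
top 1928 mean [428.9  56.6  60. ] rect [428.7  54.9] [41.6 42. ] 84.3 circ [429.1  54.6] 28.8
sp 213 mean [428.8  55.9  97.1] rect [428.9  54.6] [11.1 11.6] 34.0 circ [428.8  54.6] 6.0
pos [0.4257 0.0529 0.2395] yheading -5.59 shift/120: [0.011 0.018 0.995] F [-0.5  0.1  0.2] w 0.08538489020634518
```

play_rows(steps=[[0.015,0.025,0.35,0,0,0,-1],[0,0,0.35,0,0,0,-1],[0,0,0.35,0,0,0,-1],[0,0,0.35,0,0,0,-1],[0,0,0.16,0,0,0,-1]])

```text
time: 4.0
ee_pos: [0.4274, 0.0578, 0.0494]
ee_rot: [0.739, 0.674, -0.001, -0.001]
ft_force: [0.1, -0.9, -0.0]
gripper_width: 0.0855
gripper_force: 0.0
```

play_rows(steps=[[0,0,0.1,0,0,0,-1],[0,0,0,0,0,0,-0.2],[0,0,0,0,0,0,1],[0,0,0,0,0,0,1],[0,0,0,0,0,0,1]])

```text
time: 4.5
ee_pos: [0.4288, 0.057, 0.0411]
ee_rot: [0.739, 0.674, 0.001, 0.001]
ft_force: [-1.2, 4.1, 5.4]
gripper_width: 0.0412
gripper_force: 61.4
```

play_rows(steps=[[0,0,0,0,0,0,1],[0,0,0,0,0,0,1],[0,0,0,0,0,0,1]])

```text
time: 4.8
ee_pos: [0.4288, 0.057, 0.0411]
ee_rot: [0.739, 0.674, 0.001, 0.001]
ft_force: [-1.0, 4.6, 7.6]
gripper_width: 0.0409
gripper_force: 61.8
```

play_rows(steps=[[0,0,-0.1,0,0,0,1],[0,0,-0.3,0,0,0,1],[0,0,-0.35,0,0,0,1],[0,0,-0.35,0,0,0,1],[0,0,-0.3,0,0,-0.0135,1]])

```text
time: 5.3
ee_pos: [0.4281, 0.0567, 0.2106]
ee_rot: [0.71, 0.704, 0.001, 0.001]
ft_force: [0.6, 0.6, -4.8]
gripper_width: 0.0407
gripper_force: 62.8
```

play_rows(steps=[[0,0.2,0,0,0,0,1],[0,0.35,0,0,0,0,1],[0,0.35,0,0,0,0,1],[0,0.35,0,0,0,0,1],[0,0.26,0,0,0,0,1]])

```text
time: 5.8
ee_pos: [0.6115, 0.0552, 0.2083]
ee_rot: [0.71, 0.704, 0.0, 0.0]
ft_force: [-0.1, -0.4, -4.8]
gripper_width: 0.0411
gripper_force: 62.7
```

play_rows(steps=[[0,0,0,0,0,0,1],[0,0,0,0,0,0,1]])

```text
time: 6.0
ee_pos: [0.6093, 0.0552, 0.2076]
ee_rot: [0.71, 0.704, -0.0, -0.001]
ft_force: [-0.7, -0.1, -4.1]
gripper_width: 0.0412
gripper_force: 63.1
```

```bash
python3 - <<'E'
from h import *
p=camera("wrist"); save(p,"w2"); np.savez("w2.npz",**p)
Q=cloud(p,np.ones(p["depth"].shape,bool))
F=Q[(abs(Q[:,0]-.615)<.06)]
rect("fixed",F[(F[:,1]>.06)&(F[:,1]<.12)],.082,.092)
rect("mov",F[(F[:,1]>-.05)&(F[:,1]<.035)],.082,.092)
G=box(Q,.615,.05,.04); print("heights",np.histogram(G[:,2],bins=np.arange(.03,.32,.01))[0])
t=camera("top"); save(t,"t2");T=cloud(t,np.ones(t["depth"].shape,bool))
F=T[(abs(T[:,0]-.615)<.06)]
rect("Tfixed",F[(F[:,1]>.06)&(F[:,1]<.12)],.082,.092)
off(.615,.05,.2)
E
```

```text
fixed 2489 mean [617.   87.3  87.9] rect [617.2  87. ] [25.9 47.9] 89.6 circ [617.1  86.8] 26.4
mov 0
heights [ 1603  1846     0     0     0  1471     7     0     0     0     0     0
     0   107   572   672   810  1101  1735 10777  2514  2493  5553  2527
  5878  5388     0     0     0]
Tfixed 0
pos [0.6087 0.0553 0.2081] yheading -0.45 shift/120: [-0.044  0.053  0.068] F [ 0.1  0.5 -4. ] w 0.04090347106557246
```

View pics/w2.png

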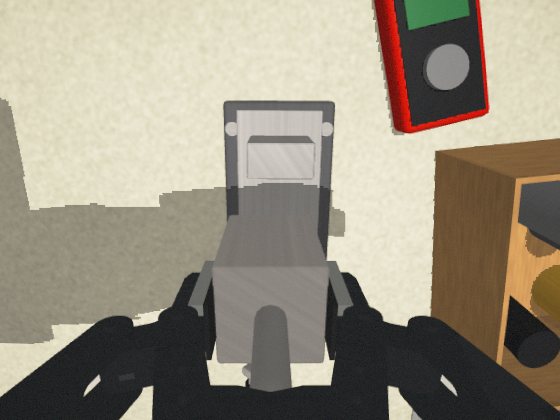

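```bash
python3 - <<'E'
from h import *
p=dict(np.load("w2.npz"))
Q=cloud(p,np.ones(p["depth"].shape,bool))
m=np.zeros(p["depth"].shape,bool); m[262:365,217:328]=1
B=cloud(p,m); print(np.histogram(B[:,2],bins=np.arange(.19,.29,.005)))
rect("blk",B,.221,.234)
h,=[B[(B[:,2]>.221)&(B[:,2]<.234)]]; print(h.min(0),h.max(0))
pts=cv2.convexHull((h[:,:2]*1000).astype(np.float32))[:,0]; print(cv2.boxPoints(cv2.minAreaRect(pts)).round(1).tolist())
F=Q[(abs(Q[:,0]-.617)<.06)&(Q[:,1]>.06)&(Q[:,1]<.12)&(Q[:,2]>.082)&(Q[:,2]<.092)]
print(cv2.boxPoints(cv2.minAreaRect((F[:,:2]*1000).astype(np.float32))).round(1).tolist())
fo=Q[(abs(Q[:,0]-.617)<.07)&(Q[:,1]>.0)&(Q[:,1]<.15)]
for lo,hi in [(.01,.03),(.035,.045)]:
    g=fo[(fo[:,2]>lo)&(fo[:,2]<hi)]
    for y in (.07,.08,.09,.1,.11,.12):
        k=g[abs(g[:,1]-y)<.004]; print(lo,y,k[:,0].min().round(4) if len(k) else 0,k[:,0].max().round(4) if len(k) else 0)
E
```

```text
(array([   0,    0,    0,    2,    0,    0,  501, 8832,  308,  302,  328,
        383,  391,  126,    0,    0,    0,    0,    0]), array([0.19 , 0.195, 0.2  , 0.205, 0.21 , 0.215, 0.22 , 0.225, 0.23 ,
       0.235, 0.24 , 0.245, 0.25 , 0.255, 0.26 , 0.265, 0.27 , 0.275,
       0.28 , 0.285]))
blk 9587 mean [610.2  57.1 226.5] rect [609.9  53.1] [42.7 41.5] 88.7 circ [610.   52.7] 28.7
[0.58869919 0.03136271 0.2211039 ] [0.63028822 0.07436306 0.2339952 ]
[[588.7000122070312, 32.20000076293945], [630.2000122070312, 31.200000762939453], [631.0999755859375, 73.9000015258789], [589.5999755859375, 74.9000015258789]]
[[593.2000122070312, 74.19999694824219], [641.0999755859375, 73.9000015258789], [641.2999877929688, 99.80000305175781], [593.4000244140625, 100.0999984741211]]
0.01 0.07 0.5692 0.6645
0.01 0.08 0.5695 0.6637
0.01 0.09 0.57 0.6645
0.01 0.1 0.5695 0.6649
0.01 0.11 0.5699 0.6646
0.01 0.12 0.5698 0.6651
0.035 0.07 0.5824 0.651
0.035 0.08 0.5828 0.6516
0.035 0.09 0.5824 0.6512
0.035 0.1 0.5826 0.6518
0.035 0.11 0.5829 0.6515
0.035 0.12 0.5833 0.652
```

play_rows(steps=[[-0.034,0.057,0.1,0,0,0,1],[0,0,0.25,0,0,0,1],[0,0,0.3,0,0,0,1],[0,0,0.24,0,0,0,1],[0,0,0.1,0,0,0,1]])

```text
time: 6.6
ee_pos: [0.6152, 0.0508, 0.0863]
ee_rot: [0.71, 0.704, -0.001, -0.001]
ft_force: [-0.1, 0.5, -4.1]
gripper_width: 0.0411
gripper_force: 62.9
```

play_rows(steps=[[0,0,0.05,0,0,0,1],[0,0,0,0,0,0,1],[0,0,0,0,0,0,1]])

```text
time: 6.9
ee_pos: [0.6172, 0.0511, 0.0845]
ee_rot: [0.71, 0.704, 0.001, 0.001]
ft_force: [-0.3, -0.1, -3.4]
gripper_width: 0.0408
gripper_force: 62.9
```

```bash
python3 - <<'E'
from h import *
p=camera("wrist"); save(p,"w3")
Q=cloud(p,np.ones(p["depth"].shape,bool))
B=Q[(abs(Q[:,0]-.617)<.05)&(abs(Q[:,1]-.049)<.024)]
rect("blk",B,.096,.107)
rect("fix",Q[(abs(Q[:,0]-.617)<.06)&(Q[:,1]>.06)&(Q[:,1]<.12)],.084,.092)
off(.615,.05,.083)
E
```

```text
blk 10977 mean [617.4  54.2 103. ] rect [617.4  48.7] [42.9 68.7] 89.5 circ [617.4  55.5] 34.4
fix 9336 mean [616.9  85.6  88. ] rect [617.6  80.5] [39.1 54.1] 89.6 circ [617.6  78.5] 32.0
pos [0.6172 0.0511 0.0846] yheading -0.45 shift/120: [-0.009 -0.018  0.014] F [-0.1 -0.3 -4.2] w 0.04097621613424446
```

play_rows(steps=[[0,0,0.02,0,0,0,1],[0,0,0,0,0,0,1]])

```text
time: 7.15
ee_pos: [0.6167, 0.0511, 0.0814]
ee_rot: [0.71, 0.704, 0.0, 0.0]
ft_force: [0.1, -0.3, -4.3]
gripper_width: 0.041
gripper_force: 62.9
```

play_rows(steps=[[0,0,0.006,0,0,0,1],[0,0,0,0,0,0,1]])

```text
time: 7.35
ee_pos: [0.6167, 0.0511, 0.0812]
ee_rot: [0.71, 0.704, 0.0, 0.0]
ft_force: [-3.3, -0.1, 4.6]
gripper_width: 0.0407
gripper_force: 64.1
```

play_rows(steps=[[0,0,0,0,0,0,-1],[0,0,0,0,0,0,-1],[0,0,0,0,0,0,-1],[0,0,0,0,0,0,-1],[0,0,-0.1,0,0,0,-1]])

```text
time: 7.85
ee_pos: [0.6159, 0.0511, 0.0913]
ee_rot: [0.71, 0.704, -0.001, -0.001]
ft_force: [0.8, -0.1, 0.6]
gripper_width: 0.0856
gripper_force: 0.0
```

play_rows(steps=[[0,0,-0.3,0,0,0,-1],[0,0,-0.4,0,0,0,-1],[0,0,-0.4,0,0,0,-1],[0,0,-0.1,0,0,0,-1]])

```text
time: 8.25
ee_pos: [0.6179, 0.0511, 0.2426]
ee_rot: [0.71, 0.704, 0.003, 0.003]
ft_force: [-0.4, -0.4, 0.7]
gripper_width: 0.0855
gripper_force: 0.0
```

play_rows(steps=[[-0.23,-0.04,0,0,0,0,-1],[-0.35,-0.05,0,0,0,0,-1],[-0.35,-0.05,0,0,0,0,-1],[-0.35,-0.05,0,0,0,0,-1],[-0.15,0,0,0,0,0,-1]])

```text
time: 8.75
ee_pos: [0.5915, -0.1232, 0.2364]
ee_rot: [0.711, 0.704, -0.0, 0.0]
ft_force: [-0.0, -0.3, 0.6]
gripper_width: 0.0857
gripper_force: 0.0
```

```bash
python3 - <<'E'
from h import *
off(.592,-.121,.086)
p=camera("wrist"); save(p,"w4"); np.savez("w4.npz",**p)
Q=cloud(p,np.ones(p["depth"].shape,bool))
B=Q[(abs(Q[:,0]-.60)<.05)&(Q[:,1]<-.095)&(Q[:,1]>-.16)]
rect("handle",B,.08,.125)
print([(d["xy"],d["confidence"]) for d in pinpoint(p,"handle")])
t=camera("top"); T=cloud(t,np.ones(t["depth"].shape,bool))
B=T[(abs(T[:,0]-.617)<.03)&(abs(T[:,1]-.049)<.03)]
rect("Tblk",B,.096,.105); rect("Tsp",B,.12,.145)
E
```

```text
pos [ 0.5915 -0.1232  0.2364] yheading -0.58 shift/120: [0.019 0.004 1.253] F [-0.  -0.3  0.6] w 0.08573405640470824
handle 1109 mean [ 593.9 -119.5  101.9] rect [ 594.  -120.8] [51.1 13.5] 89.3 circ [ 594.6 -120.8] 25.8
[([272.6, 194.1], 0.82)]
Tblk 344 mean [614.6  47.7 100. ] rect [615.8  48.2] [42.  41.8] 89.4 circ [615.9  48.4] 28.1
Tsp 35 mean [614.6  47.5 136. ] rect [615.1  47.7] [ 9.9 10. ] 0.5 circ [615.6  48. ] 5.7
```

View pics/w4.png

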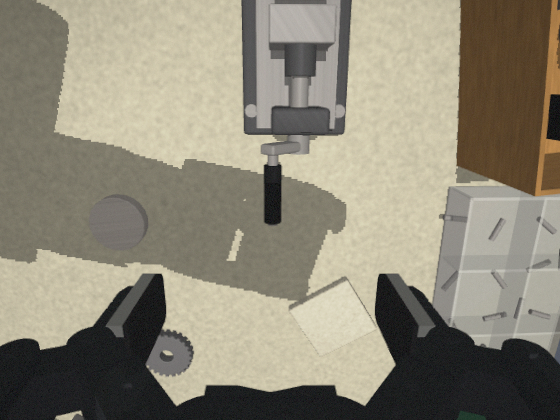

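play_rows(steps=[[0,0.021,0.2,0,0,0,-1],[0,0,0.35,0,0,0,-1],[0,0,0.35,0,0,0,-1],[0,0,0.25,0,0,0,-1],[0,0,0.1,0,0,0,-1]])

```text
time: 9.4
ee_pos: [0.5941, -0.1183, 0.0835]
ee_rot: [0.709, 0.705, -0.001, -0.002]
ft_force: [0.2, 1.1, 0.6]
gripper_width: 0.0848
gripper_force: 0.0
```

play_rows(steps=[[0,0,0,0,0,0,-0.5],[0,0,0,0,0,0,0.3],[0,0,0,0,0,0,1],[0,0,0,0,0,0,1],[0,0,0,0,0,0,1]])

```text
time: 9.9
ee_pos: [0.5948, -0.1205, 0.087]
ee_rot: [0.71, 0.704, 0.0, 0.0]
ft_force: [-4.3, -4.6, 7.4]
gripper_width: 0.0128
gripper_force: 43.3
```

play_rows(steps=[[0,0,0,0,0,0,1],[0,0,0,0,0,0,1]])

```text
time: 10.1
ee_pos: [0.5948, -0.1206, 0.0871]
ee_rot: [0.71, 0.704, 0.0, 0.0]
ft_force: [-2.1, -0.4, 6.7]
gripper_width: 0.012
gripper_force: 58.4
```

play_rows(steps=[[0,0.112,-0.065,0,0,0,1],[0,0.129,0,0,0,0,1],[0,0.112,0.065,0,0,0,1],[0,0,0,0,0,0,1]])

```text
time: 10.5
ee_pos: [0.6367, -0.1208, 0.0844]
ee_rot: [0.71, 0.704, -0.001, -0.002]
ft_force: [-2.4, -2.2, -6.8]
gripper_width: 0.012
gripper_force: 60.3
```

Forces are low; I'll continue round.

play_rows(steps=[[0,0.065,0.112,0,0,0,1],[0,0,0.129,0,0,0,1],[0,-0.065,0.112,0,0,0,1],[0,0,0,0,0,0,1]])

```text
time: 10.9
ee_pos: [0.6351, -0.1208, 0.0428]
ee_rot: [0.71, 0.704, -0.001, -0.002]
ft_force: [-6.8, -1.4, 2.0]
gripper_width: 0.012
gripper_force: 61.3
```

play_rows(steps=[[0,-0.112,0.065,0,0,0,1],[0,-0.129,0,0,0,0,1],[0,-0.112,-0.065,0,0,0,1],[0,0,0,0,0,0,1]])

```text
time: 11.3
ee_pos: [0.5926, -0.1204, 0.0438]
ee_rot: [0.71, 0.704, -0.001, -0.002]
ft_force: [-9.5, -2.7, -4.8]
gripper_width: 0.0124
gripper_force: 60.8
```

play_rows(steps=[[0,-0.065,-0.112,0,0,0,1],[0,0,-0.129,0,0,0,1],[0,0.065,-0.112,0,0,0,1],[0,0,0,0,0,0,1]])

```text
time: 11.7
ee_pos: [0.596, -0.1206, 0.0879]
ee_rot: [0.71, 0.704, 0.001, 0.001]
ft_force: [-4.9, -1.7, 11.7]
gripper_width: 0.0119
gripper_force: 62.6
```

play_rows(steps=[[0,0.112,-0.065,0,0,0,1],[0,0,0,0,0,0,1]])

```text
time: 11.9
ee_pos: [0.6092, -0.1207, 0.094]
ee_rot: [0.71, 0.704, 0.0, 0.001]
ft_force: [1.8, -0.9, 3.2]
gripper_width: 0.0118
gripper_force: 61.9
```

play_rows(steps=[[0,0.065,-0.008,0,0,0,1],[0,0,0,0,0,0,1]])

```text
time: 12.1
ee_pos: [0.6161, -0.1206, 0.0944]
ee_rot: [0.71, 0.704, -0.0, -0.0]
ft_force: [-1.4, -1.0, -0.3]
gripper_width: 0.0117
gripper_force: 61.4
```

play_rows(steps=[[0,0.025,0,0,0,0,1],[0,0,0,0,0,0,1]])

```text
time: 12.3
ee_pos: [0.6178, -0.1206, 0.0942]
ee_rot: [0.71, 0.704, -0.001, -0.001]
ft_force: [-6.7, -2.0, 0.3]
gripper_width: 0.0118
gripper_force: 61.6
```

play_rows(steps=[[0,0.03,0,0,0,0,1],[0,0,0,0,0,0,1]])

```text
time: 12.5
ee_pos: [0.6203, -0.1206, 0.0938]
ee_rot: [0.71, 0.704, -0.002, -0.002]
ft_force: [-13.4, -3.4, 1.7]
gripper_width: 0.012
gripper_force: 61.7
```

play_rows(steps=[[0,0.03,0.005,0,0,0,1],[0,0,0,0,0,0,1]])

```text
time: 12.7
ee_pos: [0.6229, -0.1206, 0.0931]
ee_rot: [0.71, 0.704, -0.003, -0.003]
ft_force: [-18.9, -4.7, 2.8]
gripper_width: 0.0118
gripper_force: 62.1
```

play_rows(steps=[[0,0.035,0.008,0,0,0,1],[0,0,0,0,0,0,1]])

```text
time: 12.9
ee_pos: [0.626, -0.1206, 0.0921]
ee_rot: [0.71, 0.705, -0.003, -0.004]
ft_force: [-25.1, -3.7, 6.9]
gripper_width: 0.0119
gripper_force: 62.6
```

play_rows(steps=[[0,0,0,0,0,0,-1],[0,0,0,0,0,0,-1],[0,0,0,0,0,0,-1],[0,0,-0.1,0,0,0,-1],[0,0,-0.35,0,0,0,-1]])

```text
time: 13.4
ee_pos: [0.6295, -0.1202, 0.1453]
ee_rot: [0.71, 0.704, -0.001, -0.002]
ft_force: [-0.5, -0.1, 1.1]
gripper_width: 0.0827
gripper_force: 0.0
```

play_rows(steps=[[0,0,-0.35,0,0,0,-1],[-0.1,0,-0.35,0,0,0,-1],[-0.3,-0.15,0,0,0,0,-1],[-0.3,-0.2,0,0,0,0,-1],[0,0,0,0,0,0,-1]])

```text
time: 13.9
ee_pos: [0.5862, -0.2075, 0.2329]
ee_rot: [0.711, 0.703, 0.0, 0.001]
ft_force: [0.6, 0.4, -0.3]
gripper_width: 0.0853
gripper_force: 0.0
```

```bash
python3 - <<'E'
from h import *
off(.4645,-.3435,.2)
t=camera("top"); T=cloud(t,np.ones(t["depth"].shape,bool)); save(t,"t5")
B=T[(abs(T[:,0]-.617)<.03)&(abs(T[:,1]-.053)<.032)]
rect("Tblk",B,.095,.105); rect("Tsp",B,.12,.145)
b=T[(abs(T[:,0]-.617)<.035)&(T[:,1]<.115)&(T[:,1]>-.03)]
ys=np.arange(-.03,.115,.004)
for y in ys:
    k=b[abs(b[:,1]-y)<.002]; k=k[abs(k[:,0]-.617)<.008]; print(int(y*1000),(np.median(k[:,2])*1000).round() if len(k) else None,end="; ")
G=box(T,.4645,-.3435,.045); rect("gear",G,.006,.02)
h=T[(abs(T[:,0]-.617)<.06)&(T[:,1]<-.1)&(T[:,1]>-.16)]; rect("handle",h,.085,.125)
E
```

```text
pos [ 0.5862 -0.2075  0.2329] yheading -0.63 shift/120: [-1.144 -1.002  0.274] F [ 0.6  0.4 -0.3] w 0.08534641420258707
Tblk 356 mean [614.7  51.7  99.9] rect [615.7  52.6] [42.5 42. ] 89.2 circ [616.7  52.2] 28.6
Tsp 35 mean [614.7  51.6 136.2] rect [615.6  51.8] [10.  10.4] 3.9 circ [616.  52.] 5.8
-30 80.0; -26 81.0; -22 80.0; -18 81.0; -13 86.0; -9 87.0; -5 86.0; -1 86.0; 2 87.0; 6 88.0; 10 87.0; 13 88.0; 18 89.0; 22 88.0; 26 88.0; 30 95.0; 34 100.0; 38 100.0; 42 101.0; 46 104.0; 50 133.0; 54 138.0; 57 109.0; 62 100.0; 66 100.0; 70 100.0; 74 90.0; 78 88.0; 82 88.0; 86 88.0; 90 88.0; 94 88.0; 98 88.0; 102 None; 106 41.0; 110 40.0; 114 40.0; gear 0
handle 156 mean [ 614.4 -122.4  110.2] rect [ 615.1 -123.1] [46.1 13.7] 89.1 circ [ 614.6 -123. ] 23.3
```

play_rows(steps=[[-0.28,-0.25,0,0,0,0,-0.6],[-0.28,-0.25,0.1,0,0,0,-0.6],[-0.28,-0.25,0.1,0,0,0,-0.6],[-0.28,-0.25,0.1,0,0,0,-0.6],[0,0,0,0,0,0,-0.6]])

```text
time: 14.45
ee_pos: [0.4646, -0.3401, 0.1946]
ee_rot: [0.711, 0.703, -0.0, -0.001]
ft_force: [0.1, 1.2, 1.0]
gripper_width: 0.0681
gripper_force: 0.0
```

```bash
python3 - <<'E'
from h import *
off(.465,-.343,.02)
print(r.finger_overhang)
p=camera("wrist"); save(p,"w6")
Q=cloud(p,np.ones(p["depth"].shape,bool))
B=box(Q,.465,-.343,.04); rect("gear",B,.008,.016)
print([(d["xy"],d["confidence"],at_z(p,d["xy"],.012).round(4)) for d in pinpoint(p,"gear_mid")])
E
```

```text
pos [ 0.4646 -0.3401  0.1946] yheading -0.65 shift/120: [-0.025  0.006  1.455] F [0.1 1.2 1. ] w 0.06810223866173784
0.008
gear 3097 mean [ 465.4 -343.    11.9] rect [ 465.4 -343.9] [60.6 60.7] 34.2 circ [ 465.2 -344. ] 30.8
[([268.3, 189.7], 0.84, array([ 0.4632, -0.3455,  0.012 ]))]
```

View pics/w6.png

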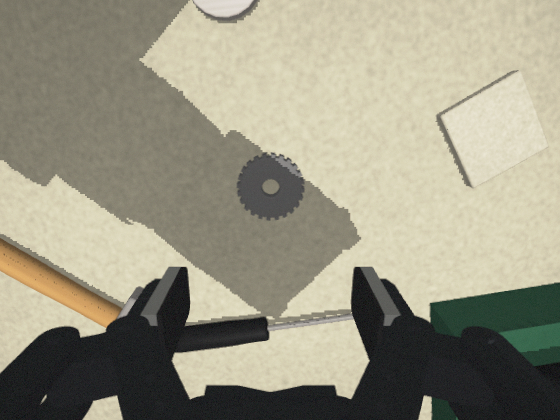

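play_rows(steps=[[-0.032,0.006,0.35,0,0,0,-0.6],[0,0,0.4,0,0,0,-0.6],[0,0,0.4,0,0,0,-0.6],[0,0,0.3,0,0,0,-0.6],[0,0,0.03,0,0,0,-0.6]])

```text
time: 15.05
ee_pos: [0.4677, -0.3392, 0.0145]
ee_rot: [0.709, 0.705, 0.0, -0.003]
ft_force: [0.5, 0.3, 0.3]
gripper_width: 0.0684
gripper_force: 0.0
```

play_rows(steps=[[0,0,0.04,0,0,0,-0.6],[0,0,0,0,0,0,-0.6]])

```text
time: 15.25
ee_pos: [0.4687, -0.3416, 0.0144]
ee_rot: [0.71, 0.705, 0.0, 0.001]
ft_force: [0.5, 0.5, -0.1]
gripper_width: 0.0686
gripper_force: 0.0
```

play_rows(steps=[[0,0,0.025,0,0,0,-0.6],[0,0,0,0,0,0,-0.6]])

```text
time: 15.45
ee_pos: [0.468, -0.3418, 0.0111]
ee_rot: [0.71, 0.704, 0.0, 0.001]
ft_force: [1.3, 0.6, 0.7]
gripper_width: 0.0684
gripper_force: 0.0
```

play_rows(steps=[[-0.017,-0.022,0.015,0,0,0,-0.6],[0,0,0,0,0,0,-0.6]])

```text
time: 15.65
ee_pos: [0.4646, -0.3439, 0.0084]
ee_rot: [0.71, 0.704, 0.0, 0.0]
ft_force: [-0.4, 0.2, -0.2]
gripper_width: 0.0684
gripper_force: 0.0
```

play_rows(steps=[[0,0,0.015,0,0,0,-0.6],[0,0,0,0,0,0,-0.6]])

```text
time: 15.85
ee_pos: [0.4648, -0.3436, 0.0062]
ee_rot: [0.71, 0.704, 0.0, -0.0]
ft_force: [0.8, 0.1, 0.1]
gripper_width: 0.0679
gripper_force: 0.0
```

play_rows(steps=[[0,0,0.015,0,0,0,-0.6],[0,0,0,0,0,0,-0.6]])

```text
time: 16.05
ee_pos: [0.4648, -0.3435, 0.0043]
ee_rot: [0.71, 0.704, 0.0, -0.0]
ft_force: [0.2, 0.5, -0.6]
gripper_width: 0.0685
gripper_force: 0.0
```

play_rows(steps=[[0,0,0.015,0,0,0,-0.6],[0,0,0,0,0,0,-0.3],[0,0,0,0,0,0,1],[0,0,0,0,0,0,1],[0,0,0,0,0,0,1]])

```text
time: 16.55
ee_pos: [0.4655, -0.3443, 0.0042]
ee_rot: [0.71, 0.704, 0.0, 0.001]
ft_force: [-1.9, -0.4, 16.2]
gripper_width: 0.0549
gripper_force: 65.8
```

play_rows(steps=[[0,0,0,0,0,0,1],[0,0,-0.1,0,0,0,1],[0,0,-0.3,0,0,0,1],[0,0,-0.4,0,0,0,1],[0,0,0,0,0,0,1]])

```text
time: 17.05
ee_pos: [0.4665, -0.345, 0.1043]
ee_rot: [0.71, 0.704, 0.0, 0.004]
ft_force: [0.2, -0.0, -0.8]
gripper_width: 0.0546
gripper_force: 63.5
```

```bash
python3 - <<'E'
from h import *
off(.465,-.343,.2)
p=camera("wrist"); save(p,"w7"); np.savez("w7.npz",**p)
Q=cloud(p,np.ones(p["depth"].shape,bool))
s=readout.observe()["ee_pos"]
B=box(Q,s[0],s[1],.04); print(np.histogram(B[:,2],bins=np.arange(.07,.15,.005)))
for d in pinpoint(p,"gear_mid"): print(d["xy"],d["confidence"],at_z(p,d["xy"],s[2]+.003).round(4))
E
```

```text
pos [ 0.4665 -0.345   0.1043] yheading -0.44 shift/120: [ 0.012 -0.008 -0.798] F [ 0.2 -0.  -0.8] w 0.0545830551770009
(array([    0,     0,     0,     0,     0,    12,   620,  1195, 14366,
         662,   717,   814,   787,  1173,   516]), array([0.07 , 0.075, 0.08 , 0.085, 0.09 , 0.095, 0.1  , 0.105, 0.11 ,
       0.115, 0.12 , 0.125, 0.13 , 0.135, 0.14 , 0.145]))
[267.4, 290.7] 0.84 [ 0.4657 -0.3467  0.1047]
```

View pics/w7.png

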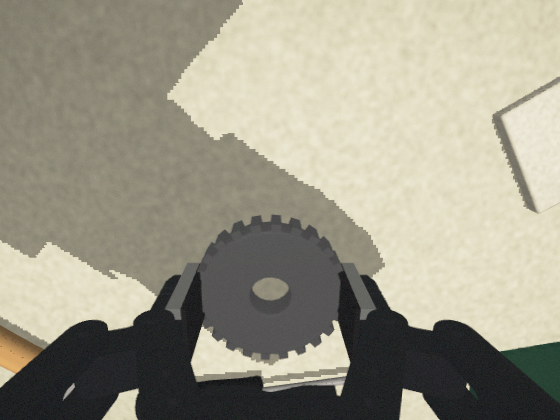

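```bash
python3 - <<'E'
from h import *
p=dict(np.load("w7.npz"))
m=np.zeros(p["depth"].shape,bool); cv2.circle(mm:=m.astype(np.uint8),(270,288),66,1,-1); Q=cloud(p,mm>0)
Q=Q[(Q[:,2]>.107)&(Q[:,2]<.117)]
A=np.c_[Q[:,:2]-Q[:,:2].mean(0),np.ones(len(Q))]; print("plane",np.linalg.lstsq(A,Q[:,2],rcond=None)[0].round(4),len(Q))
print("top centre from hole px", at_z(p,(270,287),.112))
Q=cloud(p,np.ones(m.shape,bool)); Q=Q[(Q[:,2]>.108)&(Q[:,2]<.116)&(abs(Q[:,0]-.466)<.026)&(abs(Q[:,1]+.345)<.04)]
print("y extents",Q[:,1].min(),Q[:,1].max())
g=p["color"].astype(int).sum(2)[265:315,240:300]; 
E
```

```text
plane [ 0.0061 -0.0083  0.112 ] 12625
top centre from hole px [ 0.46677205 -0.34074287  0.112     ]
y extents -0.37646306481047714 -0.31420668286084935
```

play_rows(steps=[[0.1,0.05,-0.3,0,0,0,1],[0.3,0.15,-0.3,0,0,0,1],[0.35,0.17,-0.2,0,0,0,1],[0.35,0.17,0,0,0,0,1],[0.35,0.17,0,0,0,0,1]])

```text
time: 17.65
ee_pos: [0.5494, -0.1733, 0.1904]
ee_rot: [0.71, 0.704, -0.0, -0.0]
ft_force: [1.4, -0.5, -0.6]
gripper_width: 0.0546
gripper_force: 63.7
```

play_rows(steps=[[0.35,0.17,0,0,0,0,1],[0.35,0.17,0,0,0,0,1],[0.35,0.17,0,0,0,0,1],[0.2,0,0,0,0,0,1],[0,0,0,0,0,0,1]])

```text
time: 18.15
ee_pos: [0.6111, -0.0223, 0.1891]
ee_rot: [0.709, 0.706, -0.001, -0.001]
ft_force: [-0.4, -0.1, -0.5]
gripper_width: 0.0548
gripper_force: 63.7
```

```bash
python3 - <<'E'
from h import *
p=camera("wrist"); save(p,"w8"); np.savez("w8.npz",**p)
off(.6168,.0529,.2)
s=readout.observe()["ee_pos"]
Q=cloud(p,np.ones(p["depth"].shape,bool))
B=Q[(abs(Q[:,0]-.617)<.03)&(Q[:,1]>.03)&(Q[:,1]<.074)]; rect("blk",B,.097,.103); rect("sp",B,.115,.143); rect("sptop",B,.137,.143)
rect("fix",Q[(abs(Q[:,0]-.617)<.04)&(Q[:,1]>.06)&(Q[:,1]<.12)],.084,.092)
G=Q[(abs(Q[:,0]-s[0])<.028)&(abs(Q[:,1]-s[1])<.04)&(Q[:,2]>s[2]+.004)&(Q[:,2]<s[2]+.012)]
print("gear y",G[:,1].min(),G[:,1].max(),"z",np.median(G[:,2]))
E
```

```text
pos [ 0.611  -0.024   0.1894] yheading -0.31 shift/120: [ 0.641  0.045 -0.089] F [-0.4 -0.3 -2.1] w 0.05463453017991249
blk 4663 mean [617.   53.4 100. ] rect [617.2  52.8] [41.3 41.7] 89.7 circ [617.1  52.9] 28.6
sp 427 mean [617.   52.7 138.6] rect [617.1  52.6] [11.  10.9] 89.8 circ [617.   52.8] 5.8
sptop 342 mean [617.1  52.7 139.2] rect [617.1  52.6] [10.  10.3] 27.8 circ [617.   52.8] 5.4
fix 3504 mean [616.9  87.   88. ] rect [617.   86.7] [25.9 47.9] 89.3 circ [616.8  86.8] 26.5
gear y -0.05323271841992042 0.008307914274413419 z 0.19689781039988838
```

View pics/w8.png

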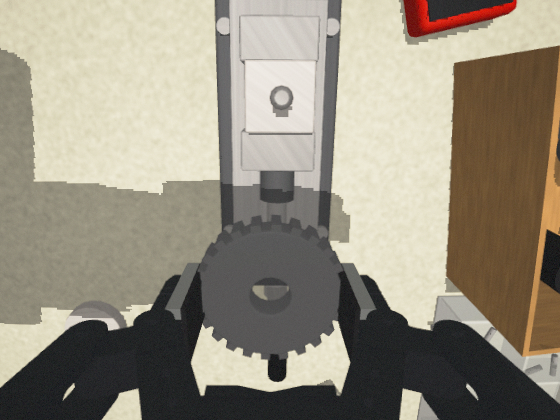

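play_rows(steps=[[0.2,0.047,0,0,0,0,1],[0.3,0,0,0,0,0,1],[0.13,0,0.15,0,0,0,1],[0,0,0.15,0,0,0,1],[0,0,0,0,0,0,1]])

```text
time: 18.7
ee_pos: [0.6165, 0.0493, 0.1522]
ee_rot: [0.71, 0.704, -0.002, -0.002]
ft_force: [-0.3, -0.8, -0.3]
gripper_width: 0.0547
gripper_force: 63.7
```

```bash
python3 - <<'E'
from h import *
p=camera("wrist"); save(p,"w9"); np.savez("w9.npz",**p)
off(.617,.0525,.1)
s=readout.observe()["ee_pos"]
Q=cloud(p,np.ones(p["depth"].shape,bool))
G=Q[(abs(Q[:,0]-s[0])<.026)&(abs(Q[:,1]-s[1])<.04)&(Q[:,2]>s[2]+.004)&(Q[:,2]<s[2]+.012)]
print("gear y",G[:,1].min(),G[:,1].max(),"z",np.median(G[:,2]))
c=G[abs(G[:,0]-s[0])<.012]; 
H=Q[(abs(Q[:,0]-s[0])<.007)&(abs(Q[:,1]-s[1])<.007)]; print(len(H),H[:,2].min(),np.histogram(H[:,2],bins=np.arange(.09,.18,.01))[0])
rect("sp?",H,.125,.1415)
t=camera("top"); T=cloud(t,np.ones(t["depth"].shape,bool)); H=box(T,.616,.052,.012);rect("topsp",H,.1,.142)
E
```

```text
pos [0.6171 0.049  0.1536] yheading -0.51 shift/120: [0.029 0.    0.447] F [-0.2  0.2 -0.3] w 0.05487969305518274
gear y 0.0179183717343312 0.07995185284344603 z 0.16001439259470854
305 0.1492179039586534 [  0   0   0   0   0   4 273  28]
sp? 0
topsp 0
```

```bash
python3 - <<'E'
import cv2
a=cv2.imread("pics/w9.png")[200:380,160:380]
cv2.imwrite("pics/c9.png",cv2.resize(a,None,fx=3,fy=3,interpolation=cv2.INTER_CUBIC))
E
```

```text
(no output)
```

View pics/c9.png

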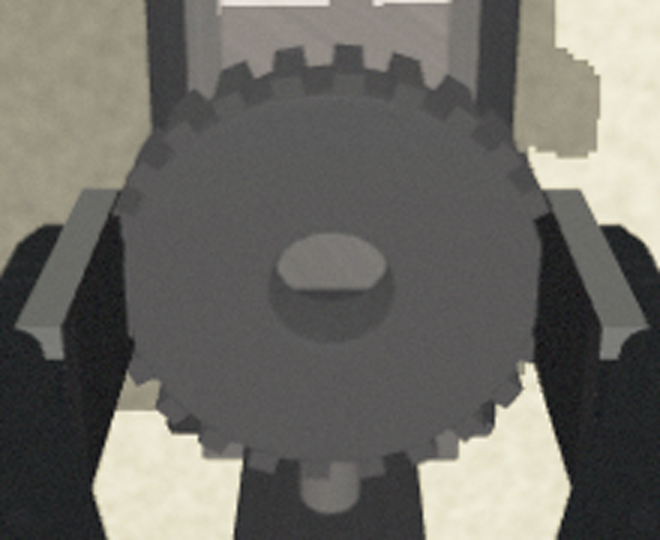

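play_rows(steps=[[0.031,0,0,0,0,0,1],[0,0,0,0,0,0,1],[0,0,0,0,0,0,1]])

```text
time: 19.1
ee_pos: [0.6179, 0.0536, 0.1556]
ee_rot: [0.71, 0.704, 0.0, 0.0]
ft_force: [-0.3, -0.5, -0.7]
gripper_width: 0.0548
gripper_force: 63.7
```

play_rows(steps=[[-0.007,-0.007,0.06,0,0,0,1],[0,0,0.05,0,0,0,1],[0,0,0.05,0,0,0,1],[0,0,0,0,0,0,1]])

```text
time: 19.5
ee_pos: [0.6165, 0.053, 0.1346]
ee_rot: [0.71, 0.704, -0.001, -0.001]
ft_force: [0.2, 0.5, 0.1]
gripper_width: 0.0546
gripper_force: 63.7
```

play_rows(steps=[[0,0,0.08,0,0,0,1],[0,0,0.08,0,0,0,1],[0,0,0.06,0,0,0,1],[0,0,0,0,0,0,1]])

```text
time: 19.9
ee_pos: [0.6164, 0.053, 0.108]
ee_rot: [0.71, 0.704, -0.001, -0.001]
ft_force: [0.1, 0.4, -0.5]
gripper_width: 0.0547
gripper_force: 63.7
```

play_rows(steps=[[0,0,0.015,0,0,0,1],[0,0,0,0,0,0,1]])

```text
time: 20.1
ee_pos: [0.617, 0.053, 0.1076]
ee_rot: [0.71, 0.704, 0.0, 0.0]
ft_force: [1.1, -0.2, -0.2]
gripper_width: 0.0548
gripper_force: 63.7
```

play_rows(steps=[[0,0,0.015,0,0,0,1],[0,0,0,0,0,0,1]])

```text
time: 20.3
ee_pos: [0.6169, 0.053, 0.1058]
ee_rot: [0.71, 0.704, 0.0, 0.0]
ft_force: [0.7, 0.2, -0.8]
gripper_width: 0.0548
gripper_force: 63.7
```

play_rows(steps=[[0,0,0.01,0,0,0,1],[0,0,0,0,0,0,1]])

```text
time: 20.5
ee_pos: [0.6169, 0.053, 0.1045]
ee_rot: [0.71, 0.704, 0.0, -0.0]
ft_force: [0.3, 0.1, -1.2]
gripper_width: 0.0545
gripper_force: 63.7
```

play_rows(steps=[[0,0,0.004,0,0,0,0],[0,0,0,0,0,0,-1],[0,0,0,0,0,0,-1],[0,0,0,0,0,0,-1],[0,0,-0.1,0,0,0,-1]])

```text
time: 21.0
ee_pos: [0.6162, 0.053, 0.1153]
ee_rot: [0.71, 0.704, -0.001, -0.001]
ft_force: [0.5, -0.2, -0.7]
gripper_width: 0.0849
gripper_force: 0.0
```

play_rows(steps=[[0,0,-0.35,0,0,0,-1],[0,0,-0.35,0,0,0,-1],[0.1,-0.1,-0.2,0,0,0,-1],[0.3,-0.25,0,0,0,0,-0.5],[0.3,-0.25,0,0,0,0,-0.3]])

```text
time: 21.5
ee_pos: [0.545, 0.1379, 0.2258]
ee_rot: [0.711, 0.704, 0.001, 0.001]
ft_force: [0.6, 0.4, -0.6]
gripper_width: 0.0593
gripper_force: 0.0
```

play_rows(steps=[[0.35,-0.2,0,0,0,0,-0.3],[0.35,-0.16,0,0,0,0,-0.3],[0.2,0,0,0,0,0,-0.3],[0.1,0,0,0,0,0,-0.3],[0,0,0,0,0,0,-0.3]])

```text
time: 22.0
ee_pos: [0.5034, 0.2588, 0.2246]
ee_rot: [0.709, 0.705, 0.0, 0.0]
ft_force: [0.9, -0.9, 0.4]
gripper_width: 0.0552
gripper_force: 0.0
```

```bash
python3 - <<'E'
from h import *
p=camera("wrist"); save(p,"w10")
off(.5015,.26,.03)
Q=cloud(p,np.ones(p["depth"].shape,bool))
rect("cap",box(Q,.5015,.26,.03),.033,.038)
v=proj(p,(.5015,.26,.036)); i=np.round(v).astype(int); print(v,p["color"][i[1],i[0]])
t=camera("top"); save(t,"t10"); T=cloud(t,np.ones(t["depth"].shape,bool)); B=box(T,.616,.052,.04)
rect("gear",B,.104,.118); rect("sp",B,.13,.145)
g=B[(B[:,2]>.104)&(B[:,2]<.118)]; A=np.c_[g[:,:2]-g[:,:2].mean(0),np.ones(len(g))]; print(np.linalg.lstsq(A,g[:,2],rcond=None)[0].round(4))
E
```

```text
pos [0.5035 0.2577 0.2243] yheading -0.42 shift/120: [ 0.019 -0.017  1.619] F [0.3 0.1 0. ] w 0.055557866977643824
cap 799 mean [501.7 259.3  36. ] rect [501.6 258.9] [28.9 28.7] 13.9 circ [501.7 258.7] 14.9
[267.21160115 180.8261696 ] [163 158 152]
gear 603 mean [615.5  52.2 111.9] rect [615.9  52.5] [60.2 60.1] 56.8 circ [616.2  53.1] 30.9
sp 30 mean [615.3  51.9 137.7] rect [615.5  51.9] [ 9.6 10.5] 4.5 circ [615.9  52.1] 5.7
[0.006  0.0087 0.1119]
```

play_rows(steps=[[0.01,-0.015,0.35,0,0,0,-0.3],[0,0,0.4,0,0,0,-0.3],[0,0,0.4,0,0,0,-0.3],[0,0,0.35,0,0,0,-0.3],[0,0,0.13,0,0,0,-0.3]])

```text
time: 22.6
ee_pos: [0.5006, 0.2569, 0.0249]
ee_rot: [0.711, 0.704, -0.002, -0.001]
ft_force: [0.2, -0.5, -0.0]
gripper_width: 0.0552
gripper_force: 0.0
```

play_rows(steps=[[0,0,0.08,0,0,0,-0.3],[0,0,0,0,0,0,-0.3],[0,0,0,0,0,0,-0.3]])

```text
time: 22.9
ee_pos: [0.5022, 0.2588, 0.0198]
ee_rot: [0.71, 0.704, 0.001, 0.0]
ft_force: [0.7, -0.5, -0.1]
gripper_width: 0.0555
gripper_force: 0.0
```

Well centred; lower 3 mm, grip, lift, and carry toward the vise with a stop short of the spindle.

play_rows(steps=[[0,-0.005,0.025,0,0,0,-0.3],[0,0,0,0,0,0,0.1],[0,0,0,0,0,0,1],[0,0,0,0,0,0,1],[0,0,0,0,0,0,1]])

```text
time: 23.4
ee_pos: [0.5012, 0.2593, 0.0168]
ee_rot: [0.71, 0.704, 0.001, 0.0]
ft_force: [-0.8, -0.9, 6.6]
gripper_width: 0.0286
gripper_force: 58.9
```

play_rows(steps=[[0,0,0,0,0,0,1],[0,0,-0.1,0,0,0,1],[0,0,-0.35,0,0,0,1],[0,0,-0.4,0,0,0,1],[0,0,-0.4,0,0,0,1]])

```text
time: 23.9
ee_pos: [0.5005, 0.259, 0.1683]
ee_rot: [0.71, 0.704, -0.0, -0.0]
ft_force: [0.3, 0.4, -0.8]
gripper_width: 0.0286
gripper_force: 59.4
```

play_rows(steps=[[-0.2,0.1,-0.15,0,0,0,1],[-0.35,0.2,0,0,0,0,1],[-0.35,0.2,0,0,0,0,1],[-0.35,0.2,0,0,0,0,1],[-0.35,0.2,0,0,0,0,1]])

```text
time: 24.4
ee_pos: [0.608, 0.0646, 0.1851]
ee_rot: [0.71, 0.704, 0.0, 0.0]
ft_force: [1.2, 0.9, -0.8]
gripper_width: 0.0286
gripper_force: 59.4
```

play_rows(steps=[[-0.35,0.06,0,0,0,0,1],[-0.2,0,0,0,0,0,1],[0,0,0,0,0,0,1],[0,0,0,0,0,0,1]])

```text
time: 24.8
ee_pos: [0.6139, 0.0002, 0.1845]
ee_rot: [0.71, 0.704, 0.0, 0.0]
ft_force: [-0.5, -0.3, -0.3]
gripper_width: 0.0287
gripper_force: 59.4
```

```bash
python3 - <<'E'
from h import *
p=camera("wrist"); save(p,"w11")
off(.617,.0527,.2)
s=readout.observe()["ee_pos"]
Q=cloud(p,np.ones(p["depth"].shape,bool))
B=box(Q,.617,.0527,.035); rect("sp",B,.125,.142); rect("gear",B,.108,.115)
C=box(Q,s[0],s[1],.017); print(np.histogram(C[:,2]-s[2],bins=np.arange(-.02,.06,.005))[0])
rect("captop",C,s[2]+.015,s[2]+.023)
print([(d["xy"],round(d["confidence"],2)) for d in pinpoint(p,"cap_mid")])
E
```

```text
pos [0.6139 0.0009 0.1845] yheading -0.45 shift/120: [ 0.432  0.023 -0.129] F [ 0.9 -0.3 -0.7] w 0.028181829503668564
sp 479 mean [617.2  53.5 137.9] rect [617.3  52.8] [11.6 11.6] 43.5 circ [617.2  52.7] 6.1
gear 7857 mean [617.3  53.9 111.9] rect [617.4  52.8] [60.2 60.2] 17.1 circ [617.6  53. ] 30.7
[   8  246  301  393  464  514  589 4432  569  663  526  219  144  193
   38]
captop 4877 mean [614.1   2.  203.5] rect [6.152e+02 4.000e-01] [33.7 29.9] 7.4 circ [613.8   1.7] 19.4
[]
```

View pics/w11.png

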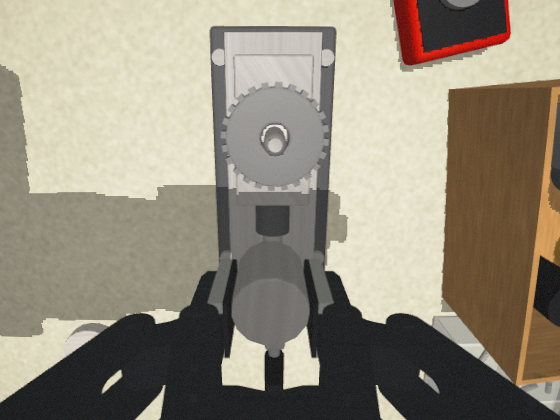

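play_rows(steps=[[0.15,0.024,0,0,0,0,1],[0.2,0,0,0,0,0,1],[0.078,0,0.1,0,0,0,1],[0,0,0.07,0,0,0,1],[0,0,0,0,0,0,1]])

```text
time: 25.4
ee_pos: [0.6166, 0.052, 0.1616]
ee_rot: [0.709, 0.705, -0.001, -0.001]
ft_force: [-0.4, -0.6, -0.9]
gripper_width: 0.0286
gripper_force: 59.4
```

play_rows(steps=[[0,0,0,0,0,0,1],[0,0,0,0,0,0,1]])

```text
time: 25.6
ee_pos: [0.6175, 0.051, 0.1636]
ee_rot: [0.71, 0.704, 0.0, 0.0]
ft_force: [-0.7, -0.5, -0.8]
gripper_width: 0.0284
gripper_force: 59.4
```

```bash
python3 - <<'E'
from h import *
p=camera("wrist")
s=readout.observe()["ee_pos"]; print(s)
Q=cloud(p,np.ones(p["depth"].shape,bool)); C=box(Q,s[0],s[1],.02)
z=np.median(C[(C[:,2]>s[2]+.015)&(C[:,2]<s[2]+.023)][:,2]); print(z)
T=C[(abs(C[:,2]-z)<.001)&(abs(C[:,0]-s[0])<.0135)]
for x in (-.006,-.003,0,.003,.006):
    k=T[abs(T[:,0]-s[0]-x)<.001]; print(k[:,1].min().round(4),k[:,1].max().round(4),((k[:,1].min()+k[:,1].max())/2).round(4))
E
```

```text
[0.61754337 0.05094556 0.16371412]
0.1826705836286303
0.0375 0.0644 0.0509
0.037 0.0656 0.0513
0.037 0.0654 0.0512
0.0367 0.066 0.0513
0.0377 0.0645 0.0511
```

play_rows(steps=[[0.012,-0.002,0.02,0,0,0,1],[0,0,0.04,0,0,0,1],[0,0,0.04,0,0,0,1],[0,0,0,0,0,0,1]])

```text
time: 26.05
ee_pos: [0.6168, 0.053, 0.1506]
ee_rot: [0.71, 0.704, -0.0, -0.001]
ft_force: [-0.5, 0.2, -1.3]
gripper_width: 0.0283
gripper_force: 59.4
```

play_rows(steps=[[0,0,0.06,0,0,0,1],[0,0,0.06,0,0,0,1],[0,0,0.03,0,0,0,1],[0,0,0,0,0,0,1]])

```text
time: 26.45
ee_pos: [0.6168, 0.053, 0.1327]
ee_rot: [0.71, 0.704, -0.0, -0.0]
ft_force: [0.6, 0.2, -0.8]
gripper_width: 0.0289
gripper_force: 59.4
```

play_rows(steps=[[0,0,0.01,0,0,0,1],[0,0,0,0,0,0,1]])

```text
time: 26.65
ee_pos: [0.6172, 0.053, 0.1323]
ee_rot: [0.71, 0.704, 0.0, 0.0]
ft_force: [0.4, -0.0, -1.1]
gripper_width: 0.0288
gripper_force: 59.4
```

Bottom ≈ 115 mm; 3 mm left.

play_rows(steps=[[0,0,0.013,0,0,0,1],[0,0,0,0,0,0,1]])

```text
time: 26.85
ee_pos: [0.6171, 0.053, 0.1307]
ee_rot: [0.71, 0.704, 0.0, -0.0]
ft_force: [0.8, -0.4, -0.7]
gripper_width: 0.0289
gripper_force: 59.4
```

play_rows(steps=[[0,0,0.009,0,0,0,1],[0,0,0,0,0,0,1]])

```text
time: 27.05
ee_pos: [0.6171, 0.053, 0.1296]
ee_rot: [0.71, 0.704, 0.0, -0.0]
ft_force: [-0.2, 0.1, -0.5]
gripper_width: 0.0285
gripper_force: 59.4
```

play_rows(steps=[[0,0,0.004,0,0,0,1],[0,0,0,0,0,0,-0.3],[0,0,0,0,0,0,-0.4],[0,0,0,0,0,0,-0.4],[0,0,-0.1,0,0,0,-0.4]])

```text
time: 27.55
ee_pos: [0.6165, 0.053, 0.1403]
ee_rot: [0.71, 0.704, -0.001, -0.001]
ft_force: [0.8, -0.3, 0.1]
gripper_width: 0.0598
gripper_force: 0.0
```

play_rows(steps=[[0,0,-0.35,0,0,0,-0.4],[-0.1,0,-0.4,0,0,0,-0.4],[-0.35,0,-0.2,0,0,0,-0.4],[-0.35,0,0,0,0,0,-0.4],[-0.35,0,0,0,0,0,-0.4]])

```text
time: 28.05
ee_pos: [0.616, -0.0863, 0.2575]
ee_rot: [0.71, 0.705, 0.001, 0.001]
ft_force: [0.6, 0.1, -0.2]
gripper_width: 0.0598
gripper_force: 0.0
```

play_rows(steps=[[-0.2,0,0,0,0,0,-0.4],[0,0,0,0,0,0,-0.4]])

```text
time: 28.25
ee_pos: [0.6157, -0.1119, 0.2561]
ee_rot: [0.711, 0.703, 0.0, 0.001]
ft_force: [-0.2, 0.7, 0.1]
gripper_width: 0.0597
gripper_force: 0.0
```

```bash
python3 - <<'E'
from h import *
off(.617,-.123,.2)
p=camera("wrist"); save(p,"w12"); Q=cloud(p,np.ones(p["depth"].shape,bool))
B=box(Q,.617,.0527,.035); rect("cap",B,.14,.155); rect("gear",B,.108,.115)
H=Q[(abs(Q[:,0]-.617)<.04)&(Q[:,1]<-.1)&(Q[:,1]>-.155)]; rect("handle",H,.09,.118); print(np.percentile(H[H[:,2]>.09][:,2],[50,98]))
br=Q[(abs(Q[:,0]-.617)<.05)&(Q[:,1]<-.06)&(Q[:,1]>-.075)]; rect("bracket",br,.088,.1)
rect("hub",Q[(abs(Q[:,0]-.617)<.03)&(Q[:,1]<-.092)&(Q[:,1]>-.1)],.06,.12)
E
```

```text
pos [ 0.6157 -0.1119  0.2561] yheading -0.64 shift/120: [-0.092  0.012  0.467] F [-0.2  0.7  0.1] w 0.059700903092664674
cap 0
gear 263 mean [617.1  25.6 111.2] rect [615.7  25. ] [ 5.9 32.2] 88.4 circ [615.8  27.2] 16.1
handle 896 mean [ 616.1 -122.   110.4] rect [ 616.  -123.4] [46.9 13.3] 89.6 circ [ 616.8 -123.1] 23.8
[0.29117835 0.3311918 ]
bracket 994 mean [615.3 -67.5  93.9] rect [615.5 -67.6] [43.2 15. ] 0.6 circ [615.7 -67.6] 22.4
hub 134 mean [616.6 -96.7 108.6] rect [615.3 -96. ] [14.8  8. ] 0.3 circ [615.3 -95.5] 8.2
```

View pics/w12.png

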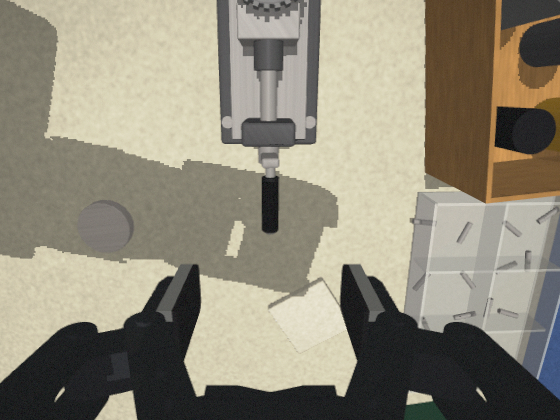

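```bash
python3 - <<'E'
from h import *
t=camera("top"); save(t,"t13"); T=cloud(t,np.ones(t["depth"].shape,bool)); B=box(T,.616,.052,.04)
rect("cap",B,.142,.155); rect("gear",B,.108,.116)
for n,x,y,lo,hi in [("jar",.678,.313,.045,.07),("tin",.429,-.174,.008,.02),("notes",.661,-.294,.006,.02),("meter",.742,.17,.03,.045),("orange",.4277,.2694,.028,.045)]: rect(n,box(T,x,y,.08),lo,hi)
p=camera("scene"); save(p,"s13")
a=p["color"][140:270,210:370,::-1]; cv2.imwrite("pics/c13.png",cv2.resize(a,None,fx=4,fy=4,interpolation=cv2.INTER_CUBIC))
E
```

```text
cap 171 mean [616.2  52.  147.7] rect [616.  52.] [27.6 27.6] 26.5 circ [616.7  52.1] 14.8
gear 411 mean [613.2  51.4 111.9] rect [616.5  52.1] [59.6 59. ] 57.0 circ [616.3  52.6] 30.5
jar 559 mean [700.1 319.3  54.7] rect [707.  331.4] [110.2  76.9] 7.3 circ [707.8 336.9] 61.7
tin 0
notes 118 mean [ 651.7 -329.8   11.8] rect [ 657.1 -337. ] [40.1 55. ] 15.1 circ [ 648.7 -339.8] 29.2
meter 1638 mean [741.2 170.   36. ] rect [742.6 170.1] [ 74.9 131. ] 13.1 circ [742.8 170.7] 71.9
orange 155 mean [427.7 269.6  35.8] rect [427.  270.1] [28.2 27.8] 90.0 circ [428.  270.4] 15.0
```

View pics/c13.png

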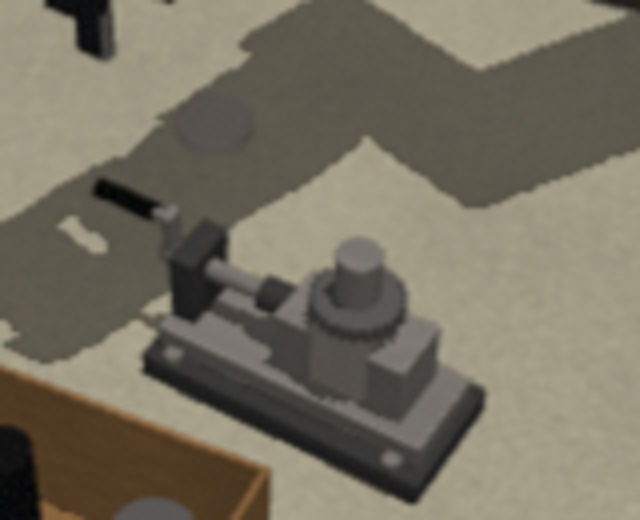

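Cap top is at 148 mm (112 + 36, so seated), the gear is flat, the block is clamped and the bystanders have not been touched. Handing in.

```bash
python3 -c "
from h import *
print(ticket.finish_job())"
```

```text
the job is handed in; nothing more can be done
None
```

I handed the job in at about 28 s of the 72 s allowed. The block is clamped against the fixed jaw, the gear lies flat on it and the cap sits on the gear; clamping force was judged only from the push on the handle (about 25 N) and the crank resting about 2° past contact, and the tin and most of the notes were hidden from the final top view.

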